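Pack wheel chocks head to tail in a sloping storeroom tray

TASK

Pack the two loose yellow wheel chocks into the free upper half of the sloping blue tray, ribs up and head to tail like the two already in it, so that all four lie flat on the tray floor as one rectangle. Let go of them, keep the first two packed, and leave the tin, the carton and the roll of tape where they stand.

Things in the scene. Friction and masses are not known exactly. Their poses are not given: they have to be found in the camera images.
- tray: Shallow blue tray fixed on a wooden rack; its floor slopes at 25 degrees, low side towards the robot. Origin: centre of the inner floor. Axes: x up the slope, y across it (to the robot's left), z square to the floor, out of the tray. Inside 148 mm along x, 132 mm along y; walls 6 mm thick, 30 mm high. Holds two pairs of chocks stacked up the slope; the lower pair is in already.
- place_3 (a point): Where the grip point of the next chock goes, packed tight: 14, -30, 51 mm in tray axes; point axes are the tray's. This chock lies with its straight face down the slope, its axes along the tray's (head to tray -y). Over both new chocks there is 12 mm of play up the slope (+x), and 6 mm each way along y.
- place_4 (a point): Where the grip point of the last chock goes, packed tight: 42, 30, 51 mm in tray axes; point axes are the tray's. This chock is turned half round (its x and y opposite to the tray's, head to tray +y), straight face up the slope, sloping face against that of the chock below; with 12 mm of play it may lie higher up the slope.
- chock_a_grip (a point): Loose yellow plastic wheel chock, 150 g, flat on the table: a 36 mm thick wedge outline, 120 mm long, 50 mm wide at the head, 18 mm at the tail. Point: centre of the black grip rib on its top face (40 mm long, 12 mm across, 30 mm high); underside 51 mm below, top face 15 mm below. Axes: y from head to tail along the rib, x from the straight long face to the sloping one, z up.
- chock_a_tail (a point): Middle of the tail end face of chock_a, 18 mm above its underside; axes as the grip point. From the grip point the tail face is at y = +90 mm, the head face at y = -30, the straight face at x = -20; the sloping face runs from x = +30 at the head to x = -2 at the tail.
- chock_b_grip (a point): Second loose chock lying flat on the table, rib up; same shape, grip point and axes as chock_a.
- chock_c_grip (a point): Chock already packed against the tray's low wall, head to tray -y, axes along the tray's; same shape and grip point as chock_a. Loose, only resting there.
- chock_d_grip (a point): Chock already packed next up the slope, turned half round, head to tray +y; same shape and grip point as chock_a. Loose, only resting there.
- chock_b_tail (a point): Middle of the tail end face of chock_b, as for chock_a.
- chock_c_tail (a point): Middle of the tail end face of chock_c, as for chock_a.
- chock_d_tail (a point): Middle of the tail end face of chock_d, as for chock_a.
- chock_a: chock_a as a whole; origin on its underside, +5 mm in x, +30 mm in y and -51 mm in z from its grip point; same axes.
- chock_b: chock_b as a whole; origin on its underside, +5 mm in x, +30 mm in y and -51 mm in z from its grip point; same axes.
- chock_c: chock_c as a whole; origin on its underside, +5 mm in x, +30 mm in y and -51 mm in z from its grip point; same axes.
- chock_d: chock_d as a whole; origin on its underside, +5 mm in x, +30 mm in y and -51 mm in z from its grip point; same axes.
- tin: Bystander: steel tin with a paper label, 84 mm across, 100 mm high; origin at the centre of its underside.
- carton: Bystander: cardboard carton 80 x 110 x 70 mm; origin at the centre of its underside.
- tape: Bystander: grey roll of packing tape lying flat, 100 mm across, 48 mm high; origin at the centre of its underside.
Mind the look-alikes: they are no part of the job. Leave any orange look-alike of the chock_d alone. Leave any pink look-alike of the chock_c alone.

How it is judged:
By the outcome, as a careful person would: the job done as asked, in the order asked, and still so for the second after the job is handed in, with the robot touching nothing.
It also fails if it takes over 58 s, if anything falls off the work surface, if the arm or the gripper's body presses on something with over 40 N, if the wrist force passes 120 N, or if a joint passes its speed limit or range.

ROBOT

A 6-joint arm with a two-finger parallel gripper is mounted at the origin on the work surface. World frame = base frame: x ahead of the robot, y to its left, z up, the work surface at z = 0. Lengths are in m, angles in degrees, forces in N, time in s.
With the tool pointing down it reaches from about 0.375 to 0.9 m from the base axis. Payload 3.1 kg.
Tool frame: the origin (TCP) lies midway between the tips of the shut fingers; the grasp point (between the pads) lies bot.hold_point_z behind it (bot.hold_point_z is the distance from the TCP to the grasp point, in m); z points along the fingers, y is the direction in which the jaws open and shut (so a half turn about z gives the same grasp; the last joint's range is limited). The gripper opens to 87 mm and grips with 3 to 60 N. Pads are 19 mm wide; open, the fingers measure 117 mm over their backs; the gripper's body (75 mm by 190 mm) begins 51 mm behind the grasp point.
Start: joints at [58.585, 30.224, 82.088, -0, 67.689, -10.227], TCP at [0.226, 0.583, 0.223] pointing down, gripper open.
Joint ranges: [-176.69, 176.69], [-43.24, 126.21], [12.49, 139.97], [-82, 262], [0, 151.66], [-163.58, 163.58]. Speed limits (degrees/s): [159.86, 159.86, 180, 180, 180, 180].

INTERFACE

Orientations are given as a 3x3 rotation matrix whose columns are the frame's x, y, z axes.
In Python, from rig import bot, vision gives the robot as it stands.
- The arm moves only by the shell command python3 -m inch 'ROWS'. ROWS is JSON, a list of rows, each a list of 5 numbers: the finger opening in mm, from 0 to 87, then the shift along the tool's x, y, z in mm, then the turn about the tool's z in rad. In form: [[hand, dx, dy, dz, roll], ...]. A call has 1 to 8 rows; each row is the pose to reach, as a shift and turn from the pose measured when the call began, along the tool's axes at that moment; what a row does not reach only later rows make up. A row lasts 1/10 s, in which the tool goes at most 50 mm and 8.59 degrees, less where a joint would pass 70% of its speed; a pose out of reach is approached as far as the arm can. A call with a gripper value outside its range is refused whole. The fingers move at their own pace and stop on an object; the grip force is fixed at half the most. Time passes only in rows, so rows that repeat a pose let the fingers close. It gives the time, the measured TCP pose, the force and the opening at its end, in the units of the state.
- bot.read_state(): the state, without advancing time (a new reading comes with each control period).
- vision.capture(name): name is "side" or "top"; returns (picture, depth): 420x560x3 uint8, red, green, blue; 420x560 float32, m along the optical axis (not along the pixel's ray), 0 where there is no reading.
- vision.camera_model(name): a dict with "intrinsics" (3x3 intrinsics, pixels), "camera_from_world" (4x4, takes a point from world to camera coordinates). Camera axes: x right, y down, z forward; pixel columns grow to the right and rows downward; lengths in m; the calibration is good to about 2 mm. A picture is of the moment at which its call begins. camera_model takes no time and is no camera call.
- bot.hand_in(): hands the job in, once; it reports no verdict.
The state is a dict: "time_s": time; "joint_positions": joint angles; "qvel": joint speeds; "tau": joint torques, N m; "position": TCP position; "tcp_rot": TCP orientation; "force": force on the tool from outside, world axes, zero at the start; "moment": the same for the moment, N m; "opening": opening from 0.0 (shut) to 1.0 (fully open).
Only numpy, scipy, OpenCV 4.12 (cv2) and the standard library are available. Lean on these libraries where they do the work, as an engineer would, in place of code of your own. Each camera call takes 0.05 s, during which the arm holds its last target. There are 200 camera calls.

## Working session

There is one attempt and no reset: what is moved stays moved. The work goes in short steps, Python scripts to look and compute and a shell command to move; the robot and the scene stay as the last step left them, time stands still between calls to the robot, and variables do not carry over. Pictures are saved under pics/ and viewed, about 8 in all and at most 12, crops included, and the job is handed in when it is done.

```bash
ls; mkdir -p pics; python3 - <<'E'
from rig import bot, vision
import cv2,numpy as np,json
s=bot.read_state();print({k:np.round(v,3).tolist() for k,v in s.items()},bot.hold_point_z)
ims=[]
for n in("top","side"):
    p,d=vision.capture(n);np.savez(f"pics/{n}0.npz",p=p,d=d)
    cv2.imwrite(f"pics/{n}0.png",p[:,:,::-1])
    m=vision.camera_model(n);print(n,np.round(m["intrinsics"],1).tolist(),np.round(m["camera_from_world"],3).tolist())
E
```

```text
pics
{'time_s': 0.0, 'joint_positions': [58.586, 30.278, 82.155, -0.001, 67.69, -10.225], 'qvel': [-0.008, -0.045, 0.03, -0.041, 0.016, 0.03], 'tau': [0.001, -44.003, -17.66, 0.063, 0.058, -0.0], 'position': [0.225, 0.582, 0.222], 'tcp_rot': [[-0.932, 0.361, -0.001], [0.361, 0.932, -0.002], [0.0, -0.002, -1.0]], 'force': [-0.741, 0.256, -0.522], 'moment': [-0.001, -0.015, 0.009], 'opening': 1.003} 0.0187
top [[378.9, 0.0, 280.0], [0.0, 378.9, 213.1], [0.0, 0.0, 1.0]] [[-0.021, -1.0, 0.011, 0.027], [-0.983, 0.018, -0.181, 0.605], [0.18, -0.014, -0.984, 0.961], [0.0, 0.0, 0.0, 1.0]]
side [[384.8, 0.0, 276.2], [0.0, 384.8, 211.3], [0.0, 0.0, 1.0]] [[0.962, -0.272, -0.008, -0.574], [-0.166, -0.564, -0.809, 0.182], [0.215, 0.78, -0.588, 0.724], [0.0, 0.0, 0.0, 1.0]]
```

View pics/top0.png

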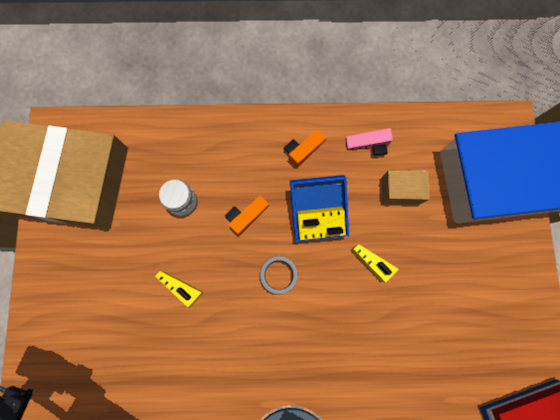

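View pics/side0.png

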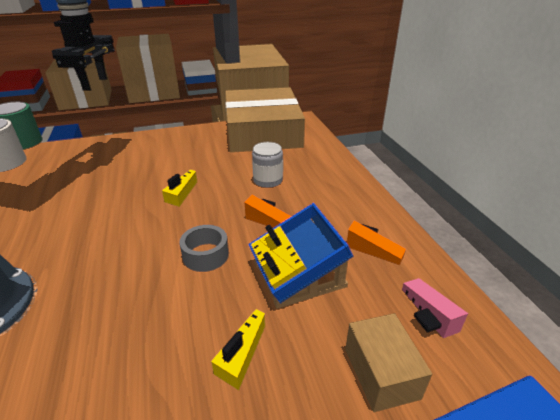

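The two loose yellow chocks are at top pixels (178,288) and (376,263). The packed pair is in the tray at (321,223). The look-alikes are orange at (305,148) and (248,215) and pink at (370,140), so colour alone singles out the two I need. Next I'll measure and check a crop.

```bash
cat > h.py <<'E'
import numpy as np,cv2
from rig import bot,vision
def cloud(n,p,d):
    m=vision.camera_model(n);K=m["intrinsics"];T=np.linalg.inv(m["camera_from_world"])
    v,u=np.mgrid[:420,:560];u=u+.0
    P=np.stack([(u-K[0][2])/K[0][0]*d,(v-K[1][2])/K[1][1]*d,d],-1)
    return P@T[:3,:3].T+T[:3,3]
def hsv(p):return cv2.cvtColor(p,cv2.COLOR_RGB2HSV).astype(int)
def yellow(p):h=hsv(p);return (h[...,0]>22)&(h[...,0]<36)&(h[...,1]>120)&(h[...,2]>60)
def blue(p):h=hsv(p);return (h[...,0]>100)&(h[...,0]<128)&(h[...,1]>120)
def black(p):return hsv(p)[...,2]<60
def load(n,k=None):
    if k is None:p,d=vision.capture(n)
    else:
        z=np.load(f"pics/{n}{k}.npz");p,d=z["p"],z["d"]
    return p,d,cloud(n,p,d)
E
python3 - <<'E'
from h import *
out=[]
for n in("top","side"):
    p,d,C=load(n,0)
    y=yellow(p);b=blue(p);k=black(p)
    near=cv2.dilate(y.astype(np.uint8),np.ones((9,9)))>0
    nl,L,st,ce=cv2.connectedComponentsWithStats((cv2.morphologyEx((y|(k&near)).astype(np.uint8),cv2.MORPH_CLOSE,np.ones((3,3)))))
    for i in range(1,nl):
        if st[i,4]<100:continue
        M=L==i
        Q=C[M&(d>0)];print(n,"comp",st[i].tolist(),"xyz med",np.round(np.median(Q,0),4),"z pct",np.round(np.percentile(Q[:,2],[2,25,50,75,98]),4))
        R=C[M&k&(d>0)]; R=R[R[:,2]>0.058]
        if len(R)>5 and Q[:,2].mean()<.06:
            T=R[R[:,2]>.062]; print("  rib",len(R),np.round(R.mean(0),4),"top",len(T),np.round(T.mean(0),4),np.round((T.min(0)+T.max(0))/2,4))
            F=C[M&y&(abs(C[...,2]-.036)<.006)]
            (c,s,a)=cv2.minAreaRect((F[:,:2]*1000).astype(np.float32));print("  face",len(F),F[:,2].std(),c,s,a)
    # tray floor plane
    lo=[.35,-.3] ; 
    sel=b&(d>0)&(C[...,0]<1)&(abs(C[...,1])<.22)&(C[...,2]>.02)&(C[...,2]<.3)
    Q=C[sel];print(n,"blue",len(Q),Q.min(0).round(3),Q.max(0).round(3))
    out.append(p)
t,s=out
a=cv2.resize(t[130:310,140:420],None,fx=2.8,fy=2.8)
cv2.imwrite("pics/crop1.png",a[...,::-1])
E
```

```text
top comp [297, 207, 49, 32, 1327] xyz med [ 0.5723 -0.0916  0.0778] z pct [0.0554 0.0692 0.0778 0.0863 0.1089]
top comp [352, 245, 46, 37, 693] xyz med [ 0.4656 -0.2391  0.0366] z pct [-0.0005  0.0345  0.0366  0.0385  0.068 ]
  rib 70 [ 0.4537 -0.2515  0.0655] top 61 [ 0.4541 -0.2521  0.0663] [ 0.4547 -0.2528  0.0662]
  face 477 0.0019006244408399768 (477.6387023925781, -236.10621643066406) (119.02931213378906, 48.923553466796875) 42.55388259887695
top comp [156, 271, 46, 36, 663] xyz med [0.4109 0.2785 0.0365] z pct [0.0098 0.0347 0.0365 0.0384 0.0671]
  rib 55 [0.3995 0.267  0.0652] top 51 [0.3994 0.2673 0.0657] [0.3996 0.2671 0.0657]
  face 493 0.0019373257788494267 (421.76611328125, 289.0829772949219) (120.53507995605469, 47.6181755065918) 48.83629608154297
top blue 1909 [ 0.529 -0.165  0.029] [ 0.697 -0.012  0.123]
side comp [163, 170, 33, 36, 710] xyz med [0.4091 0.2604 0.0328] z pct [0.0032 0.0179 0.0328 0.0356 0.06  ]
  rib 18 [0.4043 0.2667 0.0619] top 10 [0.4094 0.2734 0.0636] [0.4097 0.2746 0.0642]
  face 282 0.0017367257506287052 (411.7746887207031, 291.51544189453125) (129.3520965576172, 46.749637603759766) 61.87275695800781
side comp [252, 226, 54, 62, 1836] xyz med [ 0.5696 -0.1081  0.0754] z pct [0.0581 0.0672 0.0754 0.084  0.1062]
side comp [212, 310, 53, 79, 1905] xyz med [ 0.4643 -0.2606  0.0348] z pct [0.0049 0.0277 0.0348 0.036  0.0643]
  rib 99 [ 0.4558 -0.2581  0.063 ] top 73 [ 0.4562 -0.2566  0.0643] [ 0.4554 -0.2565  0.0645]
  face 1107 0.0014542539283387398 (480.8968811035156, -238.7952423095703) (121.92558288574219, 50.13109588623047) 41.83750534057617
side blue 3550 [ 0.531 -0.168  0.021] [ 0.696 -0.014  0.119]
```

View pics/crop1.png

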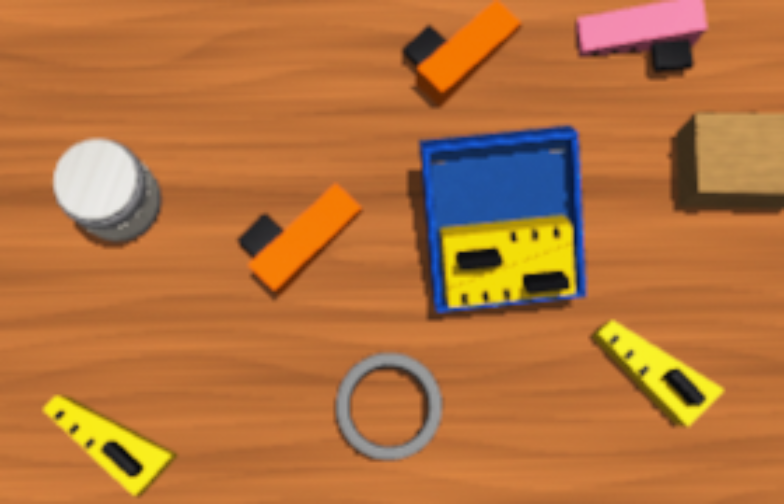

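```bash
cat >> h.py <<'E'
def Rtray(yaw,t=25):
    c,s=np.cos(np.radians(yaw)),np.sin(np.radians(yaw));a,b=np.cos(np.radians(t)),np.sin(np.radians(t))
    return np.array([[c,-s,0],[s,c,0],[0,0,1]])@np.array([[a,0,-b],[0,1,0],[b,0,a]])
E
python3 - <<'E'
from h import *
for n in("top","side"):
    p,d,C=load(n,0)
    y=yellow(p);b=blue(p);k=black(p)
    sel=b&(d>0)&(C[...,0]<.75)&(abs(C[...,1])<.22)&(C[...,2]>.02)&(C[...,2]<.3)
    Q=C[sel]; yaw=0
    for it in range(4):
        R=Rtray(yaw);q=Q@R
        zf=np.median(q[(abs(q[:,0]-np.median(q[:,0]))<.02)&(abs(q[:,1]-np.median(q[:,1]))<.03),2])
        if it==0: h,e=np.histogram(q[:,2],40);print(n,list(zip(e.round(3),h)))
        rim=q[abs(q[:,2]-np.percentile(q[:,2],92))<.004]
        c,s,a=cv2.minAreaRect((rim[:,:2]*1000).astype(np.float32)); aa=(a+45)%90-45;yaw+=aa
        print(yaw,np.round(c,1),np.round(s,1),"rimz",np.median(rim[:,2]).round(4),"xmin/max",rim[:,:2].min(0),rim[:,:2].max(0))
    # floor
    cx,cy=np.array(c)/1000;fl=q[(q[:,0]-cx>0.01)&(q[:,0]-cx<.06)&(abs(q[:,1]-cy)<.055)]
    z=fl[:,2];z=z[z<np.median(z)+.004];print("floor z",np.median(z),len(z),"tilt fit",np.linalg.lstsq(np.c_[fl[:,:2],np.ones(len(fl))],fl[:,2],rcond=None)[0])
    O=R@np.array([cx,cy,np.median(rim[:,2])-.03]);print("origin via rim",O.round(4))
    # packed chocks in tray frame
    q=(C-O)@R; 
    for nm,g in(("c",(-.054,-.03)),("d",(-.026,.03))):
        m=k&(abs(q[...,0]-g[0])<.016)&(abs(q[...,1]-g[1])<.03)&(q[...,2]>.058)&(q[...,2]<.075)
        T=q[m];print(nm,len(T),T.mean(0).round(4),((T.min(0)+T.max(0))/2).round(4))
    # loose chocks: straight edge
    for nm,g,th in(("b",(.4545,-.2525),42.5),("a",(.3996,.2671),48.8)):
        for it in range(3):
            ay=np.radians(th);Y=np.array([np.cos(ay),np.sin(ay)]);X=np.array([Y[1],-Y[0]])
            F=C[y&(abs(C[...,2]-.036)<.006)][:,:2]-g;F=F[np.hypot(*F.T)<.13];fx,fy=F@X,F@Y
            bb=np.arange(-.025,.085,.01);e=[(v+.005,fx[(fy>v)&(fy<v+.01)].min()) for v in bb if ((fy>v)&(fy<v+.01)).sum()>2]
            e=np.array(e);sl,ic=np.polyfit(e[:,0],e[:,1],1);th-=np.degrees(np.arctan(sl))
        print(nm,"yaxis",round(th,1),"straight at",ic.round(4),"y ext",fy.min().round(4),fy.max().round(4))
E
```

```text
top [(np.float64(-0.215), np.int64(1)), (np.float64(-0.214), np.int64(10)), (np.float64(-0.213), np.int64(38)), (np.float64(-0.212), np.int64(106)), (np.float64(-0.211), np.int64(159)), (np.float64(-0.21), np.int64(195)), (np.float64(-0.209), np.int64(242)), (np.float64(-0.208), np.int64(229)), (np.float64(-0.207), np.int64(173)), (np.float64(-0.206), np.int64(108)), (np.float64(-0.204), np.int64(49)), (np.float64(-0.203), np.int64(21)), (np.float64(-0.202), np.int64(11)), (np.float64(-0.201), np.int64(8)), (np.float64(-0.2), np.int64(2)), (np.float64(-0.199), np.int64(7)), (np.float64(-0.198), np.int64(6)), (np.float64(-0.197), np.int64(10)), (np.float64(-0.196), np.int64(6)), (np.float64(-0.195), np.int64(7)), (np.float64(-0.193), np.int64(4)), (np.float64(-0.192), np.int64(12)), (np.float64(-0.191), np.int64(7)), (np.float64(-0.19), np.int64(10)), (np.float64(-0.189), np.int64(3)), (np.float64(-0.188), np.int64(3)), (np.float64(-0.187), np.int64(11)), (np.float64(-0.186), np.int64(12)), (np.float64(-0.185), np.int64(24)), (np.float64(-0.184), np.int64(24)), (np.float64(-0.182), np
[... 2730 characters left out ...]
790435791 [ 578. -139.] [159.3 145. ] rimz -0.1772 xmin/max [ 0.49857367 -0.21172646] [ 0.65793993 -0.06613883]
4.8958068042993546 [ 577.3 -142.2] [159.3 145. ] rimz -0.1768 xmin/max [ 0.49767182 -0.21464309] [ 0.65695381 -0.069621  ]
4.898315327940509 [ 577.2 -142.4] [159.3 145. ] rimz -0.1768 xmin/max [ 0.4975892  -0.21495178] [ 0.65686336 -0.06993733]
floor z -0.20631398200276443 908 tilt fit [ 0.0068594  -0.00103315 -0.2106521 ]
origin via rim [ 0.6205 -0.0898  0.0566]
c 104 [-0.0527 -0.0353  0.0653] [-0.0529 -0.0314  0.0632]
d 86 [-0.0245  0.0255  0.0655] [-0.0246  0.0293  0.0632]
b yaxis 45.3 straight at -0.0106 y ext -0.0351 0.0907
a yaxis 54.1 straight at -0.0076 y ext -0.0323 0.0908
```

```bash
cat >> h.py <<'E'
def shift(tcp,ang):
    "mm along tool axes and roll (rad) to reach world tcp with tool y at world angle ang (deg)"
    s=bot.read_state();R=np.array(s["tcp_rot"]);v=R.T@(np.array(tcp)-s["position"])*1000
    now=np.degrees(np.arctan2(R[1,1],R[0,1]));print("shift",v.round(1),"roll",round(np.radians((now-ang+180)%360-180),3),"now",np.round(s["position"],4),round(now,1),"j",np.round(s["joint_positions"],0),"t",s["time_s"],"F",np.round(s["force"],1),"open",round(s["opening"],3))
def tray(x,y,z,O=(.6197,-.0888,.0577),yaw=4.93):
    return np.array(O)+Rtray(yaw)@(np.array([x,y,z])/1000)
E
python3 -c "
from h import *
shift((.400,.2665,.13),48)"
```

```text
shift [-276.8 -231.1   92. ] roll 0.363 now [0.2255 0.5822 0.2216] 68.8 j [ 59.  30.  82.   0.  68. -10.] t 0.1 F [0.1 0.1 0.1] open 0.997
```

```bash
python3 -m inch '[[87,-35,-29,0,0.1],[87,-70,-58,10,0.2],[87,-105,-87,20,0.3],[87,-140,-116,35,0.363],[87,-175,-145,50,0.363],[87,-210,-175,65,0.363],[87,-245,-205,80,0.363],[87,-276.8,-231.1,92,0.363]]'; python3 -m inch '[[87,0,0,0,0],[87,0,0,0,0]]' ; python3 -c "
from h import *
shift((.400,.2665,.042),48)"
```

```text
time_s: 0.9
position: [0.4002, 0.2645, 0.1292]
tcp_rot: [[-0.743, 0.669, -0.002], [0.669, 0.743, -0.002], [0.0, -0.003, -1.0]]
force: [0.1, 0.1, 0.0]
opening: 0.999
time_s: 1.1
position: [0.4003, 0.2635, 0.1287]
tcp_rot: [[-0.741, 0.671, -0.004], [0.671, 0.741, -0.002], [0.001, -0.004, -1.0]]
force: [-0.3, 0.0, 0.8]
opening: 0.999
shift [ 2.1  2.4 86.7] roll -0.003 now [0.4003 0.2635 0.1287] 47.8 j [ 20.  28. 108.  -0.  45. -28.] t 1.1 F [-0.3  0.   0.8] open 0.999
```

```bash
python3 -m inch '[[87,2.1,2.4,30,0],[87,2.1,2.4,60,0],[87,2.1,2.4,80,0],[87,2.1,2.4,80,0]]' >/dev/null; python3 - <<'E'
from h import *
shift((.400,.2665,.042),48)
p,d=vision.capture("top");cv2.imwrite("pics/t1.png",cv2.resize(p[220:340,110:260],None,fx=4,fy=4,interpolation=cv2.INTER_CUBIC)[...,::-1])
E
```

```text
shift [-2.3  1.   4.9] roll -0.001 now [0.3977 0.2673 0.0469] 47.9 j [ 21.  37. 110.  -0.  33. -27.] t 1.5 F [-0.1 -0.2 -0.5] open 1.0
```

```bash
python3 -m inch '[[87,-2.3,1,5,0],[87,-2.3,1,5,0]]' |head -2; python3 -m inch '[[30,0,0,0,0],[30,0,0,0,0],[30,0,0,0,0],[30,0,0,0,0],[30,0,0,0,0],[30,0,0,0,0]]'; python3 -c "
from h import *
shift((.400,.2665,.17),48)"
```

```text
time_s: 1.75
position: [0.4016, 0.2675, 0.0438]
time_s: 2.35
position: [0.4016, 0.2675, 0.0438]
tcp_rot: [[-0.743, 0.669, -0.004], [0.669, 0.743, -0.002], [0.002, -0.005, -1.0]]
force: [-0.8, 0.2, 0.7]
opening: 0.541
shift [   0.8   -2.4 -126.2] roll -0.0 now [0.4016 0.2675 0.0438] 48.0 j [ 20.  37. 110.  -0.  33. -28.] t 2.35 F [-0.8  0.2  0.7] open 0.541
```

```bash
python3 -m inch '[[30,0,0,0,0],[30,0,0,0,0],[30,0,0,0,0],[30,0,0,0,0]]'; python3 -m inch '[[30,0,0,-40,0],[30,0,0,-80,0],[30,0,0,-126,0],[30,0,0,-126,0]]';python3 - <<'E'
from h import *
shift((.400,.2665,.17),48)
for n in("top","side"):
    p,d,C=load(n)
    if n=="side":cv2.imwrite("pics/s2.png",cv2.resize(p[60:240,60:300],None,fx=3,fy=3)[...,::-1])
E
```

```text
time_s: 2.75
position: [0.4016, 0.2674, 0.0438]
tcp_rot: [[-0.743, 0.669, -0.004], [0.669, 0.743, -0.002], [0.002, -0.005, -1.0]]
force: [-0.2, 0.2, -0.2]
opening: 0.454
time_s: 3.15
position: [0.4057, 0.2693, 0.1747]
tcp_rot: [[-0.743, 0.669, 0.007], [0.669, 0.743, 0.002], [-0.004, 0.006, -1.0]]
force: [1.2, 0.0, -2.1]
opening: 0.456
shift [ 2.4 -5.9  4.7] roll 0.0 now [0.4057 0.2693 0.1747] 48.0 j [ 20.  24. 105.  -0.  51. -28.] t 3.15 F [ 1.2  0.  -2.1] open 0.456
```

View pics/s2.png

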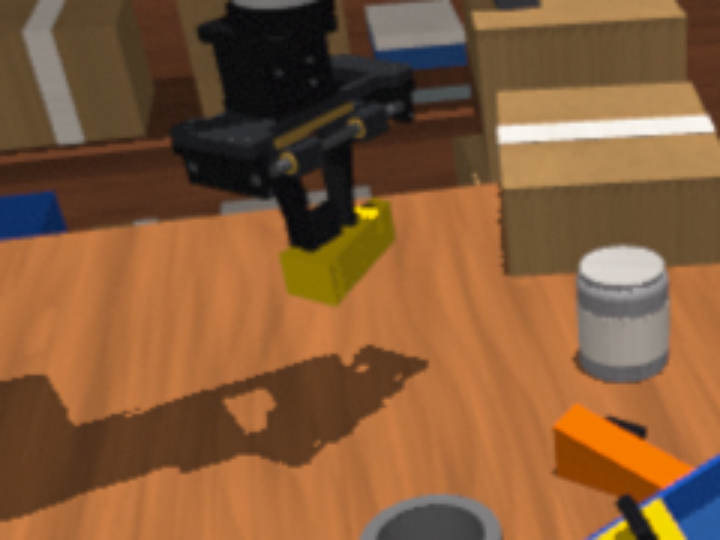

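```bash
python3 - <<'E'
from h import *
P=tray(17.5,-30,62.5);P[2]-=.0187;print(P)
shift((P[0],P[1],.22),94.93)
E
```

```text
[ 0.61176395 -0.11959594  0.10304006]
shift [-414.9 -147.9  -49.4] roll -0.819 now [0.4023 0.2678 0.1704] 48.0 j [ 20.  24. 105.  -0.  51. -28.] t 3.25 F [ 0.1 -0.2 -1.9] open 0.453
```

```bash
python3 -m inch '[[30,-20,-7,-20,0],[30,-65,-22,-40,-0.1],[30,-112,-39,-49,-0.22],[30,-159,-55,-49,-0.34],[30,-206,-72,-49,-0.46],[30,-253,-89,-49,-0.58],[30,-300,-106,-49,-0.7],[30,-340,-121,-49,-0.819]]' | head -2
python3 -c "
from h import *
shift((.6118,-.1196,.22),94.93)"
```

```text
time_s: 4.05
position: [0.5735, -0.0517, 0.2166]
shift [-32.  -71.1  -3.6] roll 0.004 now [ 0.5735 -0.0517  0.2166] 95.1 j [ -16.   27.   89.   -0.   64. -111.] t 4.05 F [ 1.2  1.1 -2.4] open 0.456
```

```bash
python3 -m inch '[[30,-16,-36,-4,0],[30,-32,-71,-4,0],[30,-32,-71,-4,0],[30,-32,-71,-4,0]]' | head -2
python3 - <<'E'
from h import *
shift((.6118,-.1196,.103),94.93)
p,d,C=load("side");cv2.imwrite("pics/s3.png",cv2.resize(p[120:320,180:420],None,fx=3,fy=3)[...,::-1])
E
```

```text
time_s: 4.45
position: [0.6102, -0.1197, 0.2172]
shift [ -3.   -0.4 114.1] roll 0.002 now [ 0.6102 -0.1197  0.2172] 95.0 j [ -21.   31.   82.   -0.   68. -116.] t 4.45 F [-1.   0.8 -1.2] open 0.457
```

View pics/s3.png

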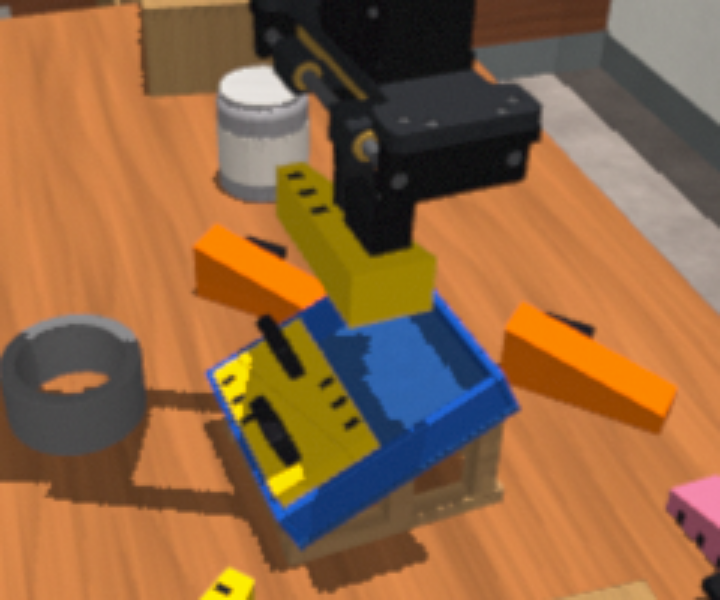

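```bash
cat >> h.py <<'E'
def tgt(h,y,v,ang=94.93,O=(.6197,-.0888,.0577),yaw=4.93):
    "pivot at horizontal h mm, across y mm, height v mm over tray origin"
    c,s=np.cos(np.radians(yaw)),np.sin(np.radians(yaw))
    shift((O[0]+(h*c-y*s)/1e3,O[1]+(h*s+y*c)/1e3,O[2]+v/1e3-.0187),ang)
E
python3 -c "
from h import *
tgt(85,-30,113.6)"
```

```text
shift [-98.2  -1.6  63.7] roll 0.003 now [ 0.6098 -0.1187  0.2176] 95.1 j [ -21.   31.   82.   -0.   68. -116.] t 4.5 F [ 0.9  0.8 -1.8] open 0.458
```

```bash
python3 -m inch '[[30,-40,-1,0,0],[30,-75,-1,0,0],[30,-98,-1,0,0],[30,-98,-1,0,0],[30,-98,-1,25,0],[30,-98,-1,50,0],[30,-98,-1,63,0],[30,-98,-1,63,0]]' | head -2
python3 -c "
from h import *
tgt(85,-30,113.6);tgt(57,-30,113.6)"
```

```text
time_s: 5.3
position: [0.7093, -0.1086, 0.1558]
shift [ 2.6 -2.5  3.2] roll 0.004 now [ 0.7093 -0.1086  0.1558] 95.2 j [ -18.   42.   70.    0.   68. -113.] t 5.3 F [3.  1.9 7.1] open 0.458
shift [30.6 -2.4  3.4] roll 0.004 now [ 0.7093 -0.1086  0.1558] 95.2 j [ -18.   42.   70.    0.   68. -113.] t 5.3 F [3.  1.9 7.1] open 0.458
```

```bash
python3 -m inch '[[30,0,0,0,0]]' | tail -2
python3 - <<'E'
from h import *
p,d,C=load("side");cv2.imwrite("pics/s4.png",cv2.resize(p[120:320,180:420],None,fx=3,fy=3)[...,::-1])
tgt(57,-30,113.6)
E
```

```text
force: [-1.1, 0.3, -0.7]
opening: 0.452
shift [29.7 -4.1  3.8] roll 0.006 now [ 0.7083 -0.1069  0.1563] 95.3 j [ -18.   41.   71.    0.   68. -113.] t 5.45 F [-0.2 -0.2 -1.6] open 0.455
```

View pics/s4.png

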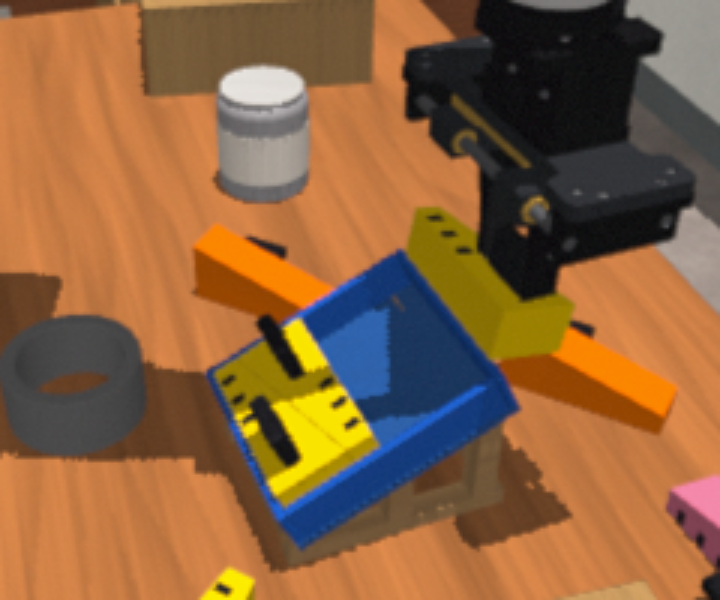

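The chock sits just behind the upper rim, with its bottom edge at about crop (497,357). I'll pull it toward the robot against the rim so it pivots between the pads to about 25°.

```bash
python3 -m inch '[[30,0,-2,5,0],[30,5,-2,5,0],[30,10,-3,5,0],[30,15,-4,5,0],[30,20,-4,5,0],[30,25,-4,5,0],[30,30,-4,5,0],[30,30,-4,5,0]]'
python3 - <<'E'
from h import *
p,d,C=load("side");cv2.imwrite("pics/s5.png",cv2.resize(p[120:320,180:420],None,fx=3,fy=3)[...,::-1])
tgt(57,-30,113.6)
m=yellow(p)&(d>0)
q=(C-[.6197,-.0888,.0577])@Rtray(4.93);m&=(C[...,2]>.1)&(q[...,0]>0.02)
Q=C[m];print(len(Q));Q=Q@Rtray(4.93,0)
# head end face lies in y=const: use points with low y, look at top face vs x
Y=Q[:,1];
import itertools
for lab,s in(("head",Y<Y.min()+.01),):print(lab,s.sum(),cv2.minAreaRect((Q[s][:,[0,2]]*1000).astype(np.float32)))
# straight-face points: plane fit
best=None;rng=np.random.default_rng(0)
for _ in range(300):
    a=Q[rng.choice(len(Q),3)];n=np.cross(a[1]-a[0],a[2]-a[0]);n/=np.linalg.norm(n)+1e-12;k=(abs((Q-a[0])@n)<.002)
    if best is None or k.sum()>best[0]:best=(k.sum(),n)
print(best)
E
```

```text
time_s: 6.25
position: [0.6853, -0.113, 0.1581]
tcp_rot: [[-0.996, -0.091, 0.013], [-0.091, 0.996, 0.002], [-0.014, 0.001, -1.0]]
force: [5.7, 3.8, 16.2]
opening: 0.451
shift [ 6.4 -0.3  5.4] roll 0.005 now [ 0.6853 -0.113   0.158 ] 95.2 j [ -19.   39.   75.    0.   65. -114.] t 6.3 F [ 5.7  3.2 16.3] open 0.458
1158
head 456 ((680.6229858398438, 144.96685791015625), (50.29623031616211, 51.11697006225586), 5.093114376068115)
(np.int64(1158), array([ 0.,  0., -0.]))
```

View pics/s5.png

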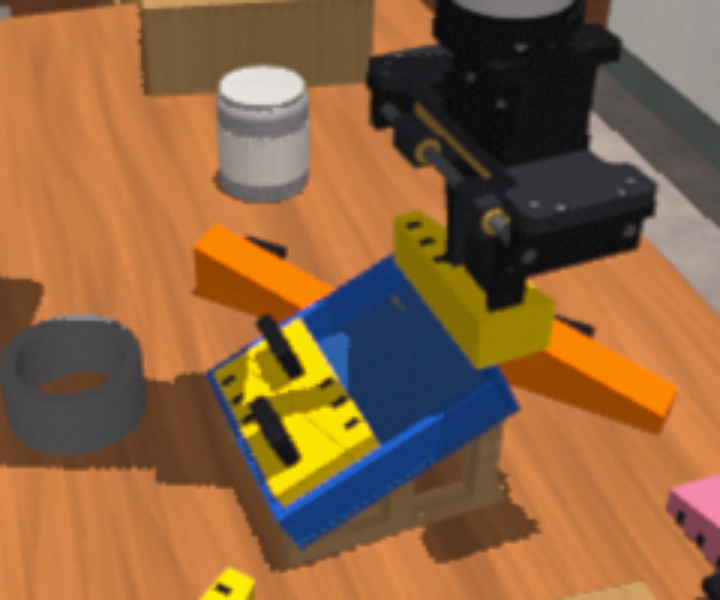

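```bash
cat >> h.py <<'E'
def planes(n="side",O=(.6197,-.0888,.0577),xmin=.02,zmin=.1,k=3,save=None,img=None):
    "dominant planes of the held yellow chock, normals in tray-yaw level axes"
    p,d,C=load(n) if img is None else img
    L=(C-np.array(O))@Rtray(4.93,0);m=yellow(p)&(d>0)&(C[...,2]>zmin)&(L[...,0]>xmin)&(L[...,0]<.2)&(abs(L[...,1])<.15)
    Q=L[m];rng=np.random.default_rng(0)
    if save:cv2.imwrite(save,cv2.resize(p[120:320,180:420],None,fx=3,fy=3)[...,::-1])
    for _ in range(k):
        best=(0,)
        for _ in range(600):
            a=Q[rng.choice(len(Q),3,False)];n_=np.cross(a[1]-a[0],a[2]-a[0]);l=np.linalg.norm(n_)
            if l<2e-4:continue
            n_/=l;w=abs((Q-a[0])@n_)<.003
            if w.sum()>best[0]:best=(w.sum(),w)
        if best[0]<60:break
        F=Q[best[1]];c=F.mean(0);nn=np.linalg.svd(F-c)[2][2];nn*=np.sign(nn[np.argmax(abs(nn))])
        print("plane",best[0],"n",nn.round(3),"c",(c*1e3).round(1),"tilt xz deg",round(np.degrees(np.arctan2(-nn[0],nn[2])),1));Q=Q[~best[1]]
        if len(Q)<80:break
E
python3 - <<'E'
from h import *
planes()
tgt(86,-30,120)
E
```

```text
plane 557 n [ 1.    -0.002 -0.013] c [48.6 -8.4 82. ] tilt xz deg -90.8
plane 368 n [ 0.002  0.999 -0.032] c [ 72.9 -60.5  82.5] tilt xz deg -177.1
plane 228 n [-0.053 -0.003  0.999] c [61.7 -3.2 96.4] tilt xz deg 3.0
shift [-22.7  -0.4  -0.6] roll 0.005 now [ 0.6854 -0.113   0.1581] 95.2 j [ -19.   39.   75.    0.   65. -114.] t 6.35 F [ 5.4  4.7 15.8] open 0.46
```

```bash
python3 -m inch '[[30,0,0,-8,0],[30,-15,0,-8,0],[30,-30,0,-8,0],[30,-30,0,-8,0],[30,-30,0,0,0],[30,-30,0,8,0],[30,-30,0,16,0],[30,-30,0,16,0]]' |sed -n '1,2p;6p'
python3 - <<'E'
from h import *
planes()
tgt(57,-30,104)
E
```

```text
time_s: 7.15
position: [0.7134, -0.1098, 0.1399]
plane 554 n [ 1.    -0.005 -0.024] c [76.3 -7.4 64. ] tilt xz deg -91.4
plane 342 n [-0.001  1.    -0.019] c [100.9 -59.6  63.9] tilt xz deg 177.3
plane 232 n [-0.025 -0.005  1.   ] c [89.2 -1.8 78.3] tilt xz deg 1.4
shift [35.3 -0.5 -2.5] roll 0.005 now [ 0.7142 -0.11    0.1409] 95.2 j [ -18.   43.   71.    0.   66. -113.] t 7.2 F [ 0.1  0.4 -1.2] open 0.455
```

```bash
python3 -m inch '[[30,10,0,0,0],[30,16,0,0,0],[30,20,0,0,0],[30,24,0,0,0],[30,28,0,0,0],[30,31,0,0,0],[30,34,0,0,0],[30,34,0,0,0]]' |sed -n '1,2p;6p'
python3 - <<'E'
from h import *
planes()
tgt(57,-30,104)
E
```

```text
time_s: 8.0
position: [0.6841, -0.113, 0.1434]
plane 413 n [-0.392 -0.008  0.92 ] c [ 68.  -16.3  81.1] tilt xz deg 23.0
plane 299 n [ 0.002  1.    -0.009] c [ 83.5 -60.5  69.2] tilt xz deg -165.2
shift [ 5.1 -0.4  0.4] roll 0.004 now [ 0.6841 -0.113   0.1435] 95.2 j [ -19.   40.   76.    1.   63. -114.] t 8.05 F [4.6 2.  2.7] open 0.452
```

```bash
python3 -m inch '[[30,3,0,0,0],[30,3,0,0,0],[30,-3,0,-10,0],[30,-6,0,-30,0],[30,-6,0,-50,0],[30,-6,0,-50,0]]' |sed -n '1,2p;6p'
python3 - <<'E'
from h import *
planes(save="pics/s6.png")
tgt(57,-30,104)
E
```

```text
time_s: 8.65
position: [0.6899, -0.1133, 0.1965]
plane 477 n [-0.392 -0.01   0.92 ] c [ 74.5 -19.4 134.3] tilt xz deg 23.1
plane 352 n [ 0.008  1.    -0.009] c [ 88.5 -61.2 122.5] tilt xz deg -139.9
plane 169 n [0.955 0.013 0.298] c [ 66.   -8.2 115.9] tilt xz deg -72.7
shift [11.   0.1 51.5] roll 0.004 now [ 0.689  -0.113   0.1947] 95.2 j [ -19.   37.   73.    1.   69. -114.] t 8.7 F [-0.6  0.4 -1.6] open 0.459
```

View pics/s6.png

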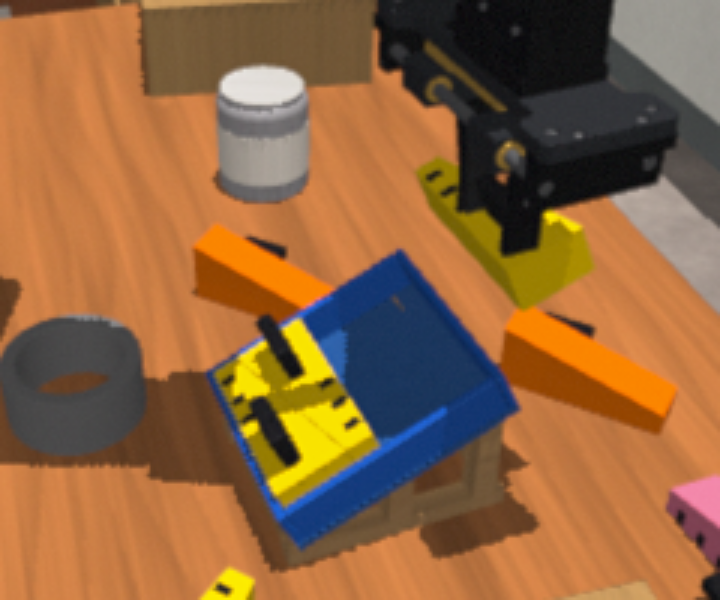

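```bash
python3 -c "
from h import *
tgt(-14.3,-30,137+18.7);tgt(-14.3,-30,66.1+18.7);tgt(-4.6,-30,45.3+18.7)"
```

```text
shift [81.2  0.4 -1.7] roll 0.004 now [ 0.689  -0.113   0.1947] 95.2 j [ -19.   37.   73.    1.   69. -114.] t 8.7 F [-0.6  0.4 -1.6] open 0.459
shift [82.7  0.4 69.2] roll 0.004 now [ 0.689  -0.113   0.1947] 95.2 j [ -19.   37.   73.    1.   69. -114.] t 8.7 F [-0.6  0.4 -1.6] open 0.459
shift [73.4  0.3 90.2] roll 0.004 now [ 0.689  -0.113   0.1947] 95.2 j [ -19.   37.   73.    1.   69. -114.] t 8.7 F [-0.6  0.4 -1.6] open 0.459
```

```bash
python3 -m inch '[[30,40,0,-2,0.004],[30,70,0,-2,0.004],[30,81,0,-2,0.004],[30,81,0,5,0.004],[30,82,0,30,0.004],[30,82,0,50,0.004],[30,82,0,68,0.004],[30,82,0,68,0.004]]' |sed -n '1,2p;6p'
python3 -c "
from h import *
tgt(-14.3,-30,66.1+18.7);tgt(-4.6,-30,45.3+18.7)"
```

```text
time_s: 9.5
position: [0.6078, -0.1195, 0.1214]
shift [-0.2 -0.4 -2.4] roll 0.001 now [ 0.6078 -0.1195  0.1214] 95.0 j [ -22.   37.   89.    1.   54. -117.] t 9.5 F [-0.4 -0.1 -2.2] open 0.453
shift [-9.6 -0.4 18.5] roll 0.001 now [ 0.6078 -0.1195  0.1214] 95.0 j [ -22.   37.   89.    1.   54. -117.] t 9.5 F [-0.4 -0.1 -2.2] open 0.453
```

```bash
python3 -m inch '[[30,-5,0,7,0],[30,-8,0,14,0],[30,-9.6,0,18.5,0],[30,-9.6,0,18.5,0],[30,-9.6,0,18.5,0]]' |sed -n '1,2p;6p'
python3 -c "
from h import *
p=load('side')
planes(xmin=-.02,zmin=.06,img=p,save='pics/s7.png');tgt(-4.6,-30,45.3+18.7)"
```

```text
time_s: 10.0
position: [0.6182, -0.1187, 0.1034]
plane 327 n [-0.411 -0.011  0.912] c [ -0.8 -19.7  39.7] tilt xz deg 24.3
plane 110 n [ 0.034  0.998 -0.052] c [  8.4 -60.3  37.1] tilt xz deg -146.5
shift [ 0.4 -0.3  0.4] roll 0.001 now [ 0.618  -0.1187  0.1034] 95.0 j [ -21.   39.   88.    1.   53. -117.] t 10.05 F [-0.5 -0.4 -2.3] open 0.457
```

View pics/s7.png

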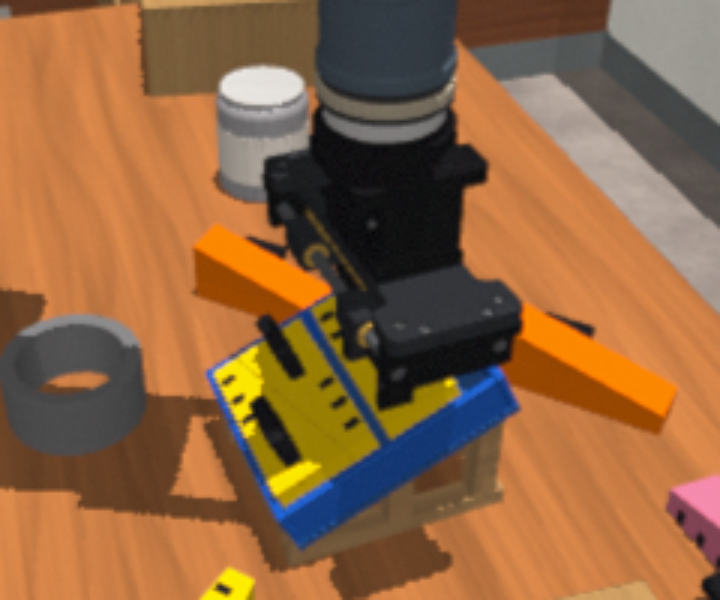

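```bash
python3 -m inch '[[30,0,0,1,0],[30,1.5,0,2,0],[30,3,0,3,0],[30,4.4,0,3.7,0],[30,4.4,0,3.7,0],[30,4.4,0,3.7,0]]'
python3 -c "
from h import *
p=load('side')
planes(xmin=-.02,zmin=.06,img=p);tgt(-4.6,-30,45.3+18.7)"
```

```text
time_s: 10.65
position: [0.6146, -0.1197, 0.1006]
tcp_rot: [[-0.996, -0.086, 0.018], [-0.086, 0.996, 0.003], [-0.018, 0.001, -1.0]]
force: [0.3, 0.7, 5.4]
opening: 0.454
plane 310 n [-0.384 -0.004  0.923] c [ -4.3 -21.8  36.8] tilt xz deg 22.6
plane 85 n [ 0.053  0.997 -0.052] c [  4.1 -60.8  35.3] tilt xz deg -134.4
shift [-3.2  0.3 -2.3] roll 0.0 now [ 0.6146 -0.1197  0.1006] 95.0 j [ -21.   39.   88.    1.   52. -117.] t 10.7 F [-0.6 -0.4  5.6] open 0.456
```

```bash
python3 -m inch '[[30,1.5,0,0.6,0],[30,3,0,1,0],[30,3,0,1,0]]' | sed -n '1,2p;6,7p'; python3 -m inch '[[52,0,0,0,0],[52,0,0,0,0],[52,0,0,0,0],[52,0,0,0,0]]'| sed -n '1,2p;6,7p'
python3 -c "
from h import *
p=load('side')
planes(xmin=-.02,zmin=.06,img=p);tgt(-4.6,-30,45.3+18.7)"
```

```text
time_s: 11.0
position: [0.6108, -0.12, 0.0992]
time_s: 11.4
position: [0.6106, -0.1198, 0.0989]
plane 307 n [-0.421 -0.008  0.907] c [ -9.3 -14.2  34.3] tilt xz deg 24.9
plane 86 n [-0.102  0.973  0.209] c [  1.6 -62.   34.4] tilt xz deg 26.0
shift [-7.1  0.2 -3.9] roll 0.0 now [ 0.6107 -0.1198  0.099 ] 95.0 j [ -22.   39.   89.    1.   52. -117.] t 11.45 F [-0.1 -0.4 -0.7] open 0.597
```

```bash
python3 -m inch '[[56,0,0,-10,0],[56,0,0,-40,0],[70,0,0,-80,0],[87,50,-30,-110,0],[87,100,-80,-110,0],[87,150,-120,-110,0],[87,150,-120,-110,0]]' | sed -n '1,2p'
cat >> h.py <<'E'
def tops():
    "rib tops and yellow face in the tray, tray axes mm; mean of both cameras' own origins"
    for n,O in(("top",(.6191,-.0878,.0587)),("side",(.6205,-.0898,.0566))):
        p,d,C=load(n);np.savez(f"pics/{n}L.npz",p=p,d=d);q=(C-np.array(O))@Rtray(4.93)*1e3
        ins=(abs(q[...,0])<76)&(abs(q[...,1])<68)&(d>0)
        m=(black(p)&ins&(q[...,2]>57)&(q[...,2]<76)).astype(np.uint8)
        k,L,s,c=cv2.connectedComponentsWithStats(m)
        for i in range(1,k):
            if s[i,4]>15:
                T=q[L==i];a=cv2.minAreaRect(T[:,:2].astype(np.float32));print(n,"rib",s[i,4],T.mean(0).round(1),"rect c",np.round(a[0],1),np.round(a[1],1),round(a[2],1))
        f=yellow(p)&ins;z=q[f];
        for lo,hi in((-70,-10),(0,25),(30,60)):
            w=z[(z[:,0]>lo)&(z[:,0]<hi)];
            if len(w)>30:print(n,"yellow x",lo,hi,len(w),"z pct",np.percentile(w[:,2],[5,25,50,75,95]).round(1))
        for yy in(-50,-25,0,25,50):
            w=z[(abs(z[:,1]-yy)<6)&(abs(z[:,2]-36)<6)];print(n,"y",yy,"x max yellow",w[:,0].max().round(1),end="; ")
        print()
E
python3 -c "
from h import *
tops();shift((.4548,-.2535,.13),42)"
```

```text
time_s: 12.15
position: [0.4688, -0.2538, 0.2077]
top rib 65 [ 16.2 -30.2  64.7] rect c [ 15.5 -30.4] [ 9.8 37.9] 0.3
top rib 63 [-23.4  30.3  64.9] rect c [-24.2  30.5] [ 9.7 37. ] 0.2
top rib 63 [-51.7 -29.8  64.9] rect c [-52.9 -29.2] [ 9.3 37.3] 1.2
top yellow x -70 -10 860 z pct [32.9 35.  36.2 37.5 64. ]
top yellow x 0 25 375 z pct [12.  33.7 35.8 37.3 44.7]
top yellow x 30 60 127 z pct [ 2.8 15.6 31.5 36.  38.7]
top y -50 x max yellow 41.4; top y -25 x max yellow 35.0; top y 0 x max yellow 28.4; top y 25 x max yellow 22.0; top y 50 x max yellow 15.6; 
side rib 41 [-24.9  34.6  66.2] rect c [-25.2  34.2] [ 8.5 26.5] 2.1
side rib 86 [ 14.  -37.   65.5] rect c [ 13.6 -33.9] [37.6  9.1] 89.9
side yellow x -70 -10 666 z pct [28.5 35.3 36.3 36.9 38.2]
side yellow x 0 25 460 z pct [31.5 35.7 36.5 37.3 62.3]
side yellow x 30 60 115 z pct [29.4 35.4 36.4 36.8 37.7]
side y -50 x max yellow 42.4; side y -25 x max yellow 35.0; side y 0 x max yellow 29.2; side y 25 x max yellow 21.5; side y 50 x max yellow 15.6; 
shift [12.6  3.9 77.2] roll 0.918 now [ 0.4665 -0.2565  0.2073] 94.6 j [ -41.   24.   97.    1.   59. -136.] t 12.25 F [ 0.1 -0.3  0.5] open 0.989
```

```bash
python3 -m inch '[[87,3,1,10,0.14],[87,5,2,20,0.28],[87,7,3,35,0.42],[87,9,4,50,0.56],[87,11,4,65,0.7],[87,12.6,4,77,0.84],[87,12.6,4,77,0.918],[87,12.6,4,77,0.918]]' | sed -n '1,2p'
python3 -c "
from h import *
shift((.4548,-.2535,.044),42)"
```

```text
time_s: 13.05
position: [0.4553, -0.2529, 0.1302]
shift [ 0.8 -1.9 86.2] roll 0.001 now [ 0.4553 -0.2529  0.1302] 42.0 j [-42.  30. 103.   1.  47. -84.] t 13.05 F [ 0.  -0.3  0. ] open 1.002
```

```bash
python3 -m inch '[[87,0.8,-1,30,0],[87,0.8,-1,60,0],[87,0.8,-1,80,0],[87,0.8,-1,80,0]]' | sed -n '1,2p'
python3 -c "
from h import *
shift((.4548,-.2535,.044),42)"
```

```text
time_s: 13.45
position: [0.4547, -0.2518, 0.0485]
shift [-1.4 -1.1  4.5] roll 0.003 now [ 0.4547 -0.2518  0.0485] 42.1 j [-42.  38. 105.   1.  36. -85.] t 13.45 F [-0.1  0.4  0.3] open 1.002
```

```bash
python3 -m inch '[[70,-1.4,-1.1,4,0],[30,-1.4,-1.1,4,0],[30,-1.4,-1.1,4,0],[30,-1.4,-1.1,4,0],[30,-1.4,-1.1,4,0],[30,-1.4,-1.1,4,0],[30,-1.4,-1.1,4,0],[30,-1.4,-1.1,4,0]]' | sed -n '1,2p;6p;7p';python3 -m inch '[[30,0,0,0,0],[30,0,0,0,0],[30,0,0,0,0],[30,0,0,-20,0],[30,0,0,-60,0],[30,0,0,-100,0],[30,0,0,-150,0],[30,0,0,-150,0]]'
python3 -c "
from h import *
tgt(0,30,160,-85.07);"
```

```text
time_s: 14.25
position: [0.4548, -0.2537, 0.0448]
time_s: 15.05
position: [0.4563, -0.257, 0.2007]
tcp_rot: [[-0.671, 0.741, 0.023], [0.741, 0.671, -0.005], [-0.019, 0.014, -1.0]]
force: [1.2, -0.1, -1.9]
opening: 0.454
shift [ 38.9 252.1   4.4] roll 2.221 now [ 0.4563 -0.257   0.2007] 42.2 j [-42.  24.  99.   1.  56. -85.] t 15.05 F [ 1.2 -0.1 -1.9] open 0.454
```

```bash
python3 -c "
from h import *
tgt(96,68,165,-85.07)"
python3 -m inch '[[30,3,22,0,0.14],[30,6,44,0,0.28],[30,9,66,0,0.42],[30,12,88,0,0.56],[30,15,110,0,0.7],[30,18,132,0,0.84],[30,22,154,0,0.98],[30,26,176,0,1.12]]' | sed -n '1,2p;6,7p'
python3 -c "
from h import *
tgt(96,68,165,-85.07)"
```

```text
shift [ 11.  351.6   1.2] roll 2.221 now [ 0.4563 -0.257   0.2007] 42.2 j [-42.  24.  99.   1.  56. -85.] t 15.05 F [ 1.2 -0.1 -1.9] open 0.454
time_s: 15.85
position: [0.5689, -0.1183, 0.2009]
shift [151.1  90.   -0.6] roll 1.095 now [ 0.5689 -0.1183  0.2009] -22.3 j [-23.  28.  91.   0.  60.  -1.] t 15.85 F [ 0.2 -0.6 -1.6] open 0.455
```

```bash
python3 -m inch '[[30,19,11,-3,0.14],[30,38,22,-3,0.28],[30,57,34,-3,0.42],[30,76,45,-3,0.56],[30,95,57,-3,0.7],[30,114,68,-3,0.84],[30,133,79,-3,0.98],[30,151,90,-3,1.095]]' | sed -n '1,2p;6,7p'
python3 -m inch '[[30,0,0,0,0],[30,0,0,0,0]]' | sed -n '6p'
python3 -c "
from h import *
planes(xmin=.05);tgt(96,68,105,-85.07)"
```

```text
time_s: 16.65
position: [0.7091, -0.0119, 0.2041]
plane 782 n [ 0.968  0.25  -0.019] c [ 83.3  33.2 118.8] tilt xz deg -91.1
plane 334 n [-0.018 -0.009  1.   ] c [ 96.4  34.6 134.1] tilt xz deg 1.0
plane 76 n [ 0.114  0.993 -0.019] c [106.6 -21.2 114.7] tilt xz deg -99.5
shift [ 1.3  0.8 58.2] roll -0.003 now [ 0.7074 -0.012   0.2022] -85.3 j [-10.  38.  71.  -0.  71.  75.] t 16.9 F [-0.9 -1.3 -1.6] open 0.456
```

```bash
python3 -m inch '[[30,1,0,20,0],[30,1,0,40,0],[30,1,0,57,0],[30,1,0,57,0],[30,1,0,57,0]]' | sed -n '1,2p;6,7p'
python3 -c "
from h import *
planes(xmin=.05,zmin=.07);tgt(64,68,105,-85.07)"
```

```text
time_s: 17.4
position: [0.7085, -0.0127, 0.1451]
plane 697 n [ 0.968  0.249 -0.008] c [84.4 30.6 62.4] tilt xz deg -90.5
plane 325 n [-0.02  -0.011  1.   ] c [97.3 34.4 77.3] tilt xz deg 1.2
shift [-31.8   0.3   1.6] roll -0.004 now [ 0.7093 -0.0126  0.146 ] -85.3 j [-10.  41.  73.  -0.  65.  75.] t 17.45 F [ 1.  -0.3 -0.9] open 0.459
```

```bash
python3 -m inch '[[30,-8,0,0,0],[30,-14,0,0,0],[30,-18,0,0,0],[30,-22,0,0,0],[30,-26,0,0,0],[30,-29,0,0,0],[30,-32,0,0,0],[30,-32,0,0,0]]' | sed -n '1,2p;6,7p'
python3 -c "
from h import *
planes(xmin=.04,zmin=.07);tgt(64,68,105,-85.07)"
```

```text
time_s: 18.25
position: [0.6818, -0.0155, 0.1501]
plane 517 n [-0.364 -0.009  0.932] c [76.4 30.4 83.6] tilt xz deg 21.3
plane 327 n [0.912 0.253 0.322] c [72.9 26.1 64.1] tilt xz deg -70.6
shift [-4.4 -0.3  5.9] roll -0.004 now [ 0.6819 -0.0155  0.15  ] -85.3 j [-11.  39.  78.   0.  62.  75.] t 18.3 F [4.7 2.1 6. ] open 0.457
```

```bash
python3 -m inch '[[30,-4,0,2,0],[30,-8,0,3,0],[30,-8,0,3,0],[30,0,0,-10,0],[30,6,0,-30,0],[30,6,0,-60,0],[30,6,0,-60,0]]' | sed -n '1,2p;6,7p'
python3 -c "
from h import *
planes(xmin=.03,zmin=.1,save='pics/s8.png');tgt(64,68,105,-85.07)"
```

```text
time_s: 19.0
position: [0.688, -0.0152, 0.2151]
plane 572 n [-0.432 -0.008  0.902] c [ 84.1  30.7 149.1] tilt xz deg 25.6
plane 387 n [0.885 0.253 0.39 ] c [ 81.7  27.1 128.4] tilt xz deg -66.2
plane 81 n [0.028 1.    0.004] c [102.9 -23.9 137.9] tilt xz deg -82.7
shift [-11.   -0.8  68.4] roll -0.004 now [ 0.6866 -0.0151  0.2127] -85.3 j [-11.  35.  74.   0.  69.  75.] t 19.05 F [ 0.5 -0.7 -1.1] open 0.457
```

View pics/s8.png

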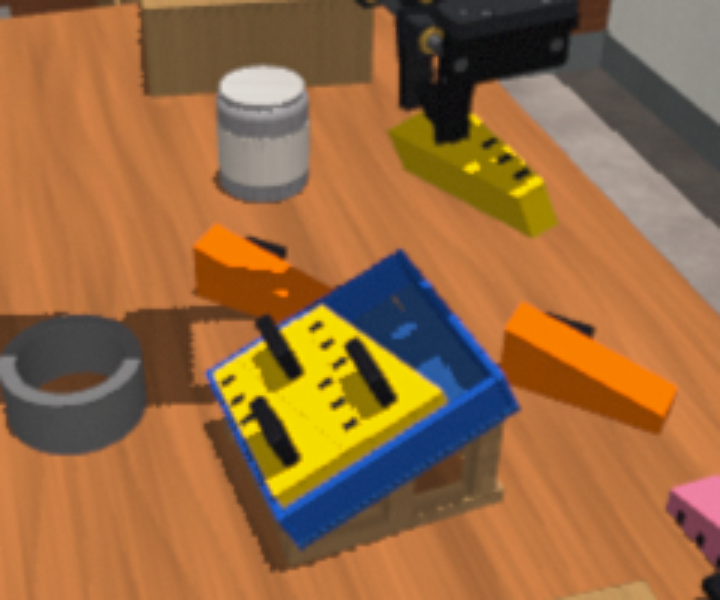

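```bash
python3 -c "
from h import *
tgt(3.1,31,173,-85.07);tgt(3.1,31,94.9+18.7,-85.07)"
```

```text
shift [-69.8  37.   -1.1] roll -0.004 now [ 0.6866 -0.0151  0.2127] -85.3 j [-11.  35.  74.   0.  69.  75.] t 19.05 F [ 0.5 -0.7 -1.1] open 0.457
shift [-71.5  36.5  58.3] roll -0.004 now [ 0.6866 -0.0151  0.2127] -85.3 j [-11.  35.  74.   0.  69.  75.] t 19.05 F [ 0.5 -0.7 -1.1] open 0.457
```

```bash
python3 -m inch '[[30,-25,12,0,-0.004],[30,-50,25,0,-0.004],[30,-70,37,0,-0.004],[30,-70,37,0,-0.004],[30,-71,37,20,-0.004],[30,-71,37,40,-0.004],[30,-71.5,36.5,56,-0.004],[30,-71.5,36.5,57,-0.004]]' | sed -n '1,2p;6,7p'
python3 -c "
from h import *
planes(xmin=.0,zmin=.11);tgt(3.1,31,113.6,-85.07);tgt(19.5,31,59.9+18.7,-85.07)"
```

```text
time_s: 19.85
position: [0.6176, -0.0565, 0.1505]
plane 492 n [-0.387 -0.006  0.922] c [ 15.8 -14.8  86.7] tilt xz deg 22.8
plane 206 n [0.888 0.27  0.371] c [ 12.8 -28.2  66. ] tilt xz deg -67.3
plane 77 n [0.029 0.999 0.045] c [ 30.5 -58.8  72.2] tilt xz deg -32.9
shift [ 1.4  0.9 -0.7] roll 0.001 now [ 0.6186 -0.0568  0.1518] -85.0 j [-16.  34.  88.   0.  57.  69.] t 19.9 F [-0.3 -0.2 -1.4] open 0.461
shift [16.9  0.7 34.7] roll 0.001 now [ 0.6186 -0.0568  0.1518] -85.0 j [-16.  34.  88.   0.  57.  69.] t 19.9 F [-0.3 -0.2 -1.4] open 0.461
```

```bash
python3 -m inch '[[30,4,0.7,5,0],[30,7,0.7,12,0],[30,11,0.7,20,0],[30,14.5,0.7,27,0],[30,17,0.7,32,0],[30,18,0.7,34,0],[30,18,0.7,34,0]]' | sed -n '1,2p;6,7p'
python3 -c "
from h import *
tgt(19.5,31,59.9+18.7,-85.07);planes(xmin=.0,zmin=.085);tops()"
```

```text
time_s: 20.6
position: [0.6367, -0.0561, 0.1193]
shift [-0.3  0.1  1.7] roll 0.001 now [ 0.6367 -0.0561  0.1193] -85.0 j [-15.  38.  86.   0.  55.  70.] t 20.6 F [-3.6  0.1  5.7] open 0.458
plane 857 n [-0.431 -0.016  0.902] c [ 24.4 -15.8  50.5] tilt xz deg 25.6
plane 159 n [0.905 0.254 0.341] c [23.5 -7.7 40.2] tilt xz deg -69.4
top y -50 x max yellow 57.0; Traceback (most recent call last):
  File "<string>", line 3, in <module>
    tgt(19.5,31,59.9+18.7,-85.07);planes(xmin=.0,zmin=.085);tops()
                                                            ~~~~^^
  File "h.py", line 62, in tops
    w=z[(abs(z[:,1]-yy)<6)&(abs(z[:,2]-36)<6)];print(n,"y",yy,"x max yellow",w[:,0].max().round(1),end="; ")
                                                                             ~~~~~~~~~~^^
    return umr_maximum(a, axis, None, out, keepdims, initial, where)
ValueError: zero-size array to reduction operation maximum which has no identity
```

```bash
python3 -m inch '[[30,-2,0,0.8,0],[30,-4,0,1.7,0],[30,-5.5,0,2.3,0],[30,-5.5,0,2.3,0]]' | sed -n '1,2p;4,7p'
python3 -c "
from h import *
tgt(19.5,31,59.9+18.7,-85.07);planes(xmin=.0,zmin=.085)"
```

```text
time_s: 21.1
position: [0.6318, -0.0568, 0.1171]
force: [0.5, 0.4, 2.7]
opening: 0.454
shift [ 4.7 -0.1 -0.4] roll 0.001 now [ 0.6318 -0.0568  0.1171] -85.0 j [-15.  38.  87.   0.  54.  70.] t 21.1 F [0.5 0.4 2.7] open 0.454
plane 859 n [-0.436 -0.015  0.9  ] c [ 21.1 -15.6  49. ] tilt xz deg 25.9
plane 80 n [-0.417 -0.006  0.909] c [ 20.1 -27.2  41.6] tilt xz deg 24.6
```

```bash
python3 -m inch '[[30,-1.5,0,0.7,0],[30,-2,0,1,0],[30,-2,0,1,0]]' | sed -n '1,2p;4,7p'; python3 -m inch '[[52,0,0,0,0],[52,0,0,0,0],[52,0,0,0,0],[52,0,0,0,0],[54,0,0,-10,0],[56,0,0,-40,0],[56,0,0,-80,0]]'| sed -n '1,2p;6,7p'; python3 -m inch '[[56,-45,0,0,0],[56,-90,50,0,0],[56,-120,100,0,0],[56,-120,150,0,0],[56,-120,180,0,0],[56,-120,180,0,0]]' | sed -n '1,2p'
python3 -c "
from h import *
tops();p,d=vision.capture('side');cv2.imwrite('pics/s9.png',cv2.resize(p[120:320,180:420],None,fx=3,fy=3)[...,::-1])"
```

```text
time_s: 21.45
position: [0.6307, -0.0571, 0.1165]
force: [1.8, 0.5, 3.0]
opening: 0.455
time_s: 22.15
position: [0.6269, -0.0564, 0.1957]
time_s: 22.75
position: [0.5239, -0.2532, 0.1955]
top rib 65 [43.6 29.6 65. ] rect c [43.2 29.6] [ 9.6 36.4] 0.9
top rib 64 [ 16.1 -30.3  65. ] rect c [ 15.5 -29.9] [ 9.7 37.5] 1.5
top rib 63 [-23.7  29.6  64.5] rect c [-24.7  29.7] [36.3  9.6] 89.1
top rib 62 [-51.7 -29.3  64.9] rect c [-52.5 -29.4] [37.8 10.2] 89.0
top yellow x -70 -10 849 z pct [32.8 34.9 36.2 37.5 41.4]
top yellow x 0 25 360 z pct [33.5 35.2 36.3 37.6 46.4]
top yellow x 30 60 472 z pct [33.1 35.2 36.5 37.8 40.8]
top y -50 x max yellow 61.5; top y -25 x max yellow 61.7; top y 0 x max yellow 62.3; top y 25 x max yellow 62.1; top y 50 x max yellow 61.5; 
side yellow x 0 25 67 z pct [35.2 36.1 36.7 37.1 37.9]
side yellow x 30 60 132 z pct [34.3 36.2 37.  37.8 59.6]
side y -50 x max yellow 61.4; Traceback (most recent call last):
  File "<string>", line 3, in <module>
    tops();p,d=vision.capture('side');cv2.imwrite('pics/s9.png',cv2.resize(p[120:320,180:420],None,fx=3,fy=3)[...,::-1])
    ~~~~^^
  File "h.py", line 62, in tops
    w=z[(abs(z[:,1]-yy)<6)&(abs(z[:,2]-36)<6)];print(n,"y",yy,"x max yellow",w[:,0].max().round(1),end="; ")
                                                                             ~~~~~~~~~~^^
    return umr_maximum(a, axis, None, out, keepdims, initial, where)
ValueError: zero-size array to reduction operation maximum which has no identity
```

```bash
python3 -c "
from h import *
p,d=vision.capture('top');cv2.imwrite('pics/s10.png',cv2.resize(p[110:320,140:440],None,fx=2.6,fy=2.6)[...,::-1])
q=np.load('pics/top0.npz')['p'];D=(abs(p.astype(int)-q).max(2))
for n,(u,v,r) in dict(tin=(178,197,22),tape=(278,275,22),carton=(408,187,25)).items():print(n,np.mean(D[v-r:v+r,u-r:u+r]>60).round(3))
shift((.5,-.2,.2),0)"
```

```text
tin 0.0
tape 0.032
carton 0.161
shift [-18.4 -47.7  -6.3] roll -1.485 now [ 0.5226 -0.246   0.1943] -85.1 j [-37.  28.  92.   1.  59.  48.] t 22.9 F [ 0.3  0.7 -0.7] open 0.646
```

View pics/s10.png

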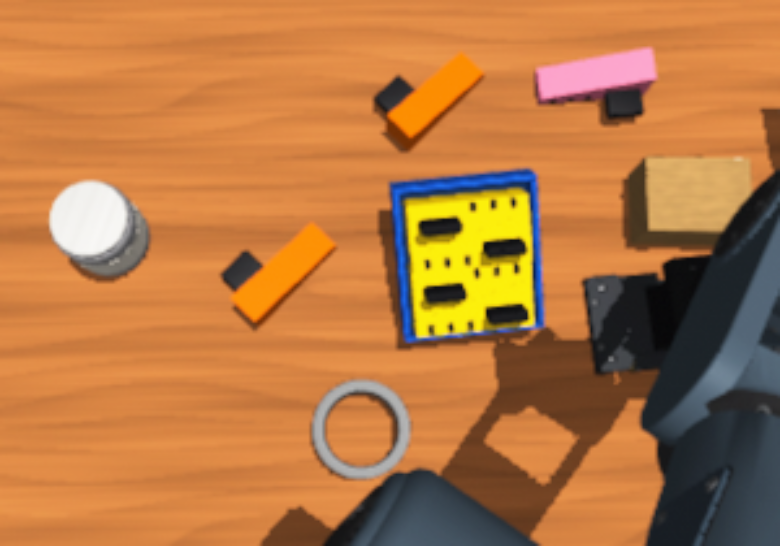

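The tray at crop (468,258) holds all four chocks as one rectangle. The tin, tape and carton haven't moved; the carton's pixel change is the arm partly covering it.

```bash
python3 -c "
from rig import bot
print(bot.hand_in())"
```

```text
the job is handed in; nothing more can be done
None
```

The two loose chocks are packed in the upper half of the tray, ribs up and head to tail, and the job was handed in at about 23 s of the 58 s allowed. I gripped each one by the ends of its rib and pivoted it to the 25° slope against the tray's upper rim. Then I lowered it in, slid it down tight and let go.

**Final checks (top camera):**
- **Position:** in tray axes, the four ribs are at x = -52, -24, 16 and 44 mm and y = ∓30 mm. The spacing is within 1 mm of a tight pack. The whole set reads about 2 mm up the slope, and the first two read the same before and after, so I put that down to calibration.
- **Flat:** the top faces of all four are about 36 mm above the tray floor, and the upper edge is straight to within 1 mm.
- **Other objects:** the tin, tape and carton look unmoved in the last picture. Part of the carton was hidden by the arm, so its automatic image comparison did not come out clean (16% of pixels changed).

**What went wrong on the way:**
- **First tilt attempt:** with the first chock, it rode up over the rim at about 16 N, so I repeated it lower and it worked.
- **Side-camera check:** the final side-camera check was mostly blocked by the arm and stopped with an error. The few points it did read agreed with the top camera.

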